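# Line up the doming stakes by size on the bench rail

## Task

Line up the four brass doming stakes on the wooden rail in order of size, each standing upright in the middle of its own green mark, with the smallest next to the red end bar and the largest at the end away from it. Set them down rather than drop them, knock none over, and leave the amber jar where it stands.

Things in the scene. Friction and masses are not known exactly. Their poses are not given: they have to be found in the camera images.
- stake_22: the smallest of four doming stakes: a plain upright round cylinder of yellow brass with a low domed top and a dark band at its foot, 22 mm in diameter, 40 mm tall (straight side up to 34.5 mm), about 0.11 kg (varies by a fifth). It stands upright on the table at the start. Origin: centre of its underside, z up.
- stake_30: the second smallest of four doming stakes: a plain upright round cylinder of yellow brass with a low domed top and a dark band at its foot, 30 mm in diameter, 46 mm tall (straight side up to 38.5 mm), about 0.24 kg (varies by a fifth). It stands upright on the table at the start. Origin: centre of its underside, z up.
- stake_38: the second largest of four doming stakes: a plain upright round cylinder of yellow brass with a low domed top and a dark band at its foot, 38 mm in diameter, 52 mm tall (straight side up to 42.5 mm), about 0.43 kg (varies by a fifth). It stands upright on the table at the start. Origin: centre of its underside, z up.
- stake_46: the largest of four doming stakes: a plain upright round cylinder of yellow brass with a low domed top and a dark band at its foot, 46 mm in diameter, 58 mm tall (straight side up to 46.5 mm), about 0.70 kg (varies by a fifth). It stands upright on the table at the start. Origin: centre of its underside, z up.
- mark_a: flat green disc, 54 mm in diameter, number 1 from the left (+y) end of a row of four about 78 mm apart on a dark wooden rail. Origin: disc centre, on the rail's top face 16 mm above the table; x points across the rail away from the robot, y along it to the left. The rail is a fixed board 80 x 400 mm, 16 mm high, lying roughly along y beyond the stakes.
- mark_b: flat green disc, 54 mm in diameter, number 2 from the left (+y) end of a row of four about 78 mm apart on a dark wooden rail. Origin: disc centre, on the rail's top face 16 mm above the table; x points across the rail away from the robot, y along it to the left.
- mark_c: flat green disc, 54 mm in diameter, number 3 from the left (+y) end of a row of four about 78 mm apart on a dark wooden rail. Origin: disc centre, on the rail's top face 16 mm above the table; x points across the rail away from the robot, y along it to the left.
- mark_d: flat green disc, 54 mm in diameter, number 4 from the left (+y) end of a row of four about 78 mm apart on a dark wooden rail. Origin: disc centre, on the rail's top face 16 mm above the table; x points across the rail away from the robot, y along it to the left.
- red_bar: a red flat bar 60 x 18 mm, 5 mm high, fixed across one end of the rail, about 63 mm beyond the end mark's centre; a white bar of the same size is at the other end, and which end is the red one varies. Origin: centre of its underside, on the rail's top face.
- amber_jar: a small amber glass jar with a black lid, 46 mm in diameter, 48 mm tall, loose, standing in the same row as the stakes (as does a blue plastic ring 40 mm across and 22 mm tall, of no concern). Origin: centre of its underside. It is to be left alone.

How it is judged:
At the end, for the whole second after the job is handed in: All four stakes stand upright (within 0.1 rad) and at rest on the rail, each centre within 12 mm of its mark's centre: the 22 mm one on the mark next to the red bar, then 30, 38 and 46 mm in order along the rail (((horizontal distance between red_bar and mark_a below 0.15 m and horizontal distance between stake_22 and mark_a below 0.012 m and horizontal distance between stake_30 and mark_b below 0.012 m and horizontal distance between stake_38 and mark_c below 0.012 m and horizontal distance between stake_46 and mark_d below 0.012 m) or (horizontal distance between red_bar and mark_d below 0.15 m and horizontal distance between stake_22 and mark_d below 0.012 m and horizontal distance between stake_30 and mark_c below 0.012 m and horizontal distance between stake_38 and mark_b below 0.012 m and horizontal distance between stake_46 and mark_a below 0.012 m)) and angle between each of stake_22, stake_30, stake_38, stake_46's own z axis and vertical below 0.1 rad and height (world z) of stake_22 between 0.012 and 0.021 m and linear speed of each of stake_22, stake_30, stake_38, stake_46 below 0.02 m/s and angular speed of each of stake_22, stake_30, stake_38, stake_46 below 0.2 rad/s and height (world z) of stake_30 between 0.012 and 0.021 m and height (world z) of stake_38 between 0.012 and 0.021 m and height (world z) of stake_46 between 0.012 and 0.021 m); the robot touches nothing.
It fails at once if a stake is knocked over or tipped by more than about 35 degrees (angle between any of stake_22, stake_30, stake_38, stake_46's own z axis and vertical above 0.6 rad).
It fails at once if a stake is dropped (free of the fingers and moving faster than 0.6 m/s, a fall of about 2 cm) ((contact force between the fingers and stake_22 below 0.1 N and linear speed of stake_22 above 0.6 m/s) or (contact force between the fingers and stake_30 below 0.1 N and linear speed of stake_30 above 0.6 m/s) or (contact force between the fingers and stake_38 below 0.1 N and linear speed of stake_38 above 0.6 m/s) or (contact force between the fingers and stake_46 below 0.1 N and linear speed of stake_46 above 0.6 m/s)).
It fails at once if the amber jar is moved by more than 20 mm (distance of amber_jar from where it was at the start of the episode above 0.02 m).
It also fails if it takes over 96 s, if anything falls off the work surface, if the arm or the gripper's body presses on something with over 40 N, if the wrist force passes 120 N, or if a joint passes its speed limit or range.

## Robot

A 6-joint arm with a two-finger parallel gripper is mounted at the origin on the work surface. World frame = base frame: x ahead of the robot, y to its left, z up, the work surface at z = 0. Lengths are in m, angles in rad, forces in N, time in s.
With the tool pointing down it reaches from about 0.3 to 0.875 m from the base axis. Payload 6.4 kg.
Tool frame: the origin (TCP) lies between the finger pads; the fingertips stand 11 mm ahead of it and the grasp point (between the pads) lies 8 mm behind it (arm.tip_reach is the distance from the TCP to the fingertips, in m); z points along the fingers, y is the line along which they close (so a half turn about z gives the same grasp; the last joint's range is limited). The gripper opens to 85 mm and grips with 20 to 120 N. Pads are 22 mm wide; open, the fingers measure 114 mm over their backs; the gripper's body (76 mm by 85 mm) begins 54 mm behind the grasp point. The pads swing forward as they close: fully open they stand 13 mm farther back than shut.
Start: joints at [-1.482, 0.181, 1.607, -0, 1.354, -0.206], TCP at [0.167, -0.55, 0.242] pointing down, gripper open.
Joint ranges: [-2.99, 2.99], [-0.89, 2.07], [0.3, 2.58], [-1.14, 4.28], [0, 2.63], [-3.12, 3.12]. Speed limits (rad/s): [2.57, 2.57, 3.01, 3.14, 3.14, 3.14].

## Interface

Orientations are given as a 3x3 rotation matrix whose columns are the frame's x, y, z axes.
In Python, from workcell import arm, grab_frame gives the robot as it stands. The module is installed in compiled form; this text tells all that it offers.
- The arm moves only by the shell command python3 -m pendant 'ROWS' [OPENING] [FORCE]. ROWS is 1 to 5 rows, one to a line, with the numbers parted by commas; each row has 4 numbers: dx, dy, dz in shares of the most that a row can go, 1 being 50 mm, then a turn about the tool's z in a scale on which 1.0 is 2 pi rad; each row shifts and turns the commanded pose from where the row before left it, along the tool's axes as they then stand; what a row does not reach is not made up. A row lasts 1/10 s, in which the tool goes at most 0.05 m and 0.15 rad, less where a joint would pass 70% of its speed; a pose out of reach is approached as far as the arm can. OPENING is the finger opening in m, set as the command begins (- or left out keeps the last). The fingers move at their own pace and stop on an object; FORCE is the grip in N (left out, the last holds). Time passes only in rows, so rows that do not move let the fingers close. It prints the time, the measured TCP pose, the force, the opening and the grip force at its end. Shift and turn numbers lie between -1 and 1, and a call with a number outside is refused. Input that does not fit is refused with a message, and nothing moves.
- arm.get_state(): the state, without advancing time (a new reading comes with each control period).
- grab_frame(name): name is "side" or "top" or "wrist"; returns a dict with "color" (420x560x3 uint8, red, green, blue), "intrinsics" (3x3 intrinsics, pixels), "rvec" (rotation vector, rad) and "tvec" (3), from world to camera coordinates, as OpenCV has them; the wrist camera has in their place "T_tool_cam" (4x4, takes a point from camera to tool coordinates, whose origin is the TCP and whose axes are the flange's). Camera axes: x right, y down, z forward; pixel columns grow to the right and rows downward; lengths in m; the calibration is good to about 2 mm. A picture is of the moment at which its call begins: read the wrist's pose just before it. There is no depth.
- arm.job_done(): hands the job in; it is judged then, once.
The state is a dict: "time_s": time; "joint_pos": joint angles; "qvel": joint speeds; "joint_efforts": joint torques, N m; "eef_pos": TCP position; "eef_rot": TCP orientation; "wrist_force": force on the tool from outside, world axes, zero at the start; "wrist_torque": the same for the moment, N m; "opening": finger opening in m; "grasp_force": force on a finger pad.
Only numpy, scipy, OpenCV 4.12 (cv2) and the standard library are available. Lean on these libraries where they do the work, as an engineer would, in place of code of your own. Each camera call takes 0.05 s, during which the arm holds its last target. There are 200 camera calls.

## Working session

There is one attempt and no reset: what is moved stays moved. The work goes in short steps, Python scripts to look and compute and a shell command to move; the robot and the scene stay as the last step left them, time stands still between calls to the robot, and variables do not carry over. Pictures are saved under pics/ and viewed, at most 14 in all, crops included, and the job is handed in when it is done.

```bash
mkdir -p pics
cat > h.py <<'E'
import numpy as np, cv2
from workcell import arm, grab_frame
def snap(name,fn=None):
    s=arm.get_state(); f=grab_frame(name)
    if fn: cv2.imwrite('pics/'+fn,f['color'][:,:,::-1])
    K=np.array(f['intrinsics'])
    if name=='wrist':
        T=np.array(f['T_tool_cam']);R0=np.array(s['eef_rot'])
        R=R0@T[:3,:3]; c=R0@T[:3,3]+np.array(s['eef_pos'])
    else:
        Rc=cv2.Rodrigues(np.array(f['rvec']))[0]; R=Rc.T; c=-R@np.array(f['tvec']).ravel()
    return f['color'],K,R,c
def ray(K,R,c,u,v,z):
    d=R@np.linalg.inv(K)@np.array([u,v,1.]); return c+d*(z-c[2])/d[2]
def proj(K,R,c,p):
    q=K@(R.T@(np.array(p)-c)); return q[:2]/q[2]
E
python3 - <<'E'
from h import *
for n in('top','side','wrist'):
    im,K,R,c=snap(n,n+'0.png'); print(n,c.round(3),R[:,2].round(2),K[0,0])
print(arm.get_state(),arm.tip_reach)
E
```

```text
top [0.487 0.004 1.082] [ 0.06  0.01 -1.  ] 489.09659388150936
side [0.332 0.487 0.621] [ 0.27 -0.62 -0.73] 407.9090607427688
wrist [ 0.24  -0.527  0.373] [-0.29 -0.08 -0.95] 333.36179564130885
{'time_s': 0.15, 'joint_pos': array([-1.48228304e+00,  1.81430125e-01,  1.60774368e+00,  4.10516886e-05,
        1.35378579e+00, -2.06315815e-01]), 'qvel': array([ 0.00075607, -0.00254992, -0.00171815,  0.00065909, -0.00030429,
        0.00180561]), 'joint_efforts': array([ 2.49663090e-04, -4.45269048e+01, -3.51693177e+01, -2.68388239e-04,
        5.94273661e-03, -2.32033102e-05]), 'eef_pos': array([ 0.16706638, -0.54978787,  0.24157424]), 'eef_rot': array([[ 9.56854405e-01,  2.90567790e-01, -8.09019862e-05],
       [ 2.90567626e-01, -9.56853485e-01,  1.36512654e-03],
       [ 3.19250455e-04, -1.32973484e-03, -9.99999065e-01]]), 'wrist_force': array([-0.20199466,  0.55908751,  0.35763668]), 'wrist_torque': array([-0.0445583 , -0.04391017, -0.02607068]), 'grasp_force': 0.0, 'opening': 0.08534908111744006} 0.011
```

View pics/top0.png

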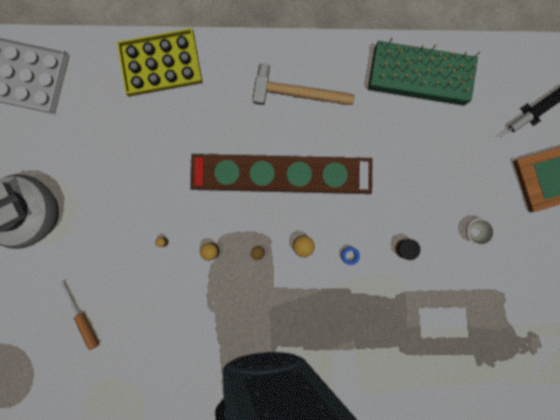

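View pics/side0.png

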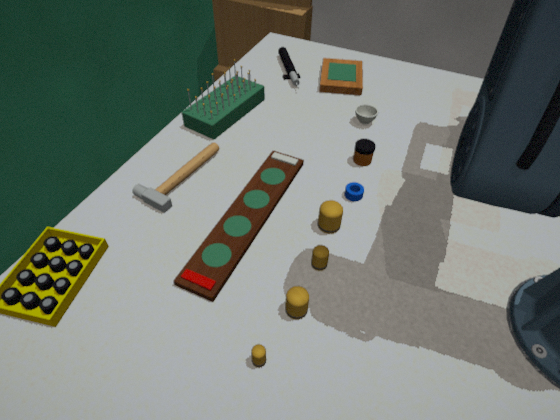

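Top view: the red bar is at (198,171), the left (+y) end, so mark_a takes 22, b 30, c 38 and d 46. The stakes run left to right: 22 (161,241), 38 (209,251), 30 (257,253) and 46 (304,246). The ring is at (350,255) and the jar at (408,249). The side view agrees.

```bash
cat > meas.py <<'E'
from h import *
def blobs(im,lo,hi,amin):
    m=cv2.inRange(cv2.cvtColor(im,cv2.COLOR_RGB2HSV),lo,hi)
    n,_,st,ce=cv2.connectedComponentsWithStats(m)
    return [(ce[i],st[i]) for i in range(1,n) if st[i][4]>amin]
E
python3 - <<'E'
from meas import *
B=((12,120,60),(28,255,255)); G=((60,80,40),(90,255,255))
pts={}
for n,(ref) in {'top':[(161,241),(257,253),(209,251),(304,246)],'side':[(259,355),(320,257),(297,302),(331,215)]}.items():
    im,K,R,c=snap(n); pts[n]=(K,R,c)
    bs=blobs(im,*B,30)
    r=[]
    for p in ref:
        b=min(bs,key=lambda b:np.hypot(*(b[0]-p))); r.append(b[0]); print(n,b[0].round(1),b[1])
    pts[n+'b']=r
    for b in blobs(im,*G,200):
        q=ray(K,R,c,*b[0],.016)
        if .5<q[0]<.75 and abs(q[1])<.25: print('mark',n,q.round(4),b[1])
for i,(d,h) in enumerate([(22,40),(30,46),(38,52),(46,58)]):
    o=[]
    A=np.zeros((3,3));bb=np.zeros(3)
    for n in('top','side'):
        K,R,c=pts[n];u=pts[n+'b'][i]
        v=R@np.linalg.inv(K)@[*u,1];v/=np.linalg.norm(v);P=np.eye(3)-np.outer(v,v);A+=P;bb+=P@c
        o.append(ray(K,R,c,*u,h/2000*(1.2 if n=='top' else 1))[:2].round(4))
    print(d,o,np.linalg.solve(A,bb).round(4))
E
```

```text
top [160.7 241.6] [156 238  10   8  67]
top [257.3 252.6] [251 247  13  12 115]
top [208.8 251.1] [201 243  17  17 218]
top [303.2 245.8] [293 236  21  20 312]
mark top [0.6145 0.1247 0.016 ] [215 161  24  23 417]
mark top [0.6142 0.0472 0.016 ] [250 162  24  23 418]
mark top [ 0.6136 -0.0343  0.016 ] [288 162  23  24 421]
mark top [ 0.6134 -0.1126  0.016 ] [323 163  24  23 417]
side [258.3 354.6] [252 345  14  20 237]
side [319.9 256.4] [312 246  17  22 306]
side [296.9 301.2] [286 286  23  31 573]
side [330.2 215.3] [319 201  24  30 591]
mark side [ 0.6133 -0.1119  0.016 ] [261 168  24  16 302]
mark side [ 0.6139 -0.0336  0.016 ] [244 190  25  18 361]
mark side [0.6143 0.0478 0.016 ] [224 216  27  20 433]
mark side [0.6147 0.1255 0.016 ] [202 244  29  23 523]
22 [array([0.4595, 0.2624]), array([0.4602, 0.2617])] [0.4595 0.2627 0.0228]
30 [array([0.44  , 0.0528]), array([0.4403, 0.0528])] [0.44   0.053  0.0234]
38 [array([0.4414, 0.1565]), array([0.4417, 0.1565])] [0.4414 0.1571 0.0272]
46 [array([ 0.4568, -0.0453]), array([ 0.4563, -0.0445])] [ 0.4566 -0.0457  0.0277]
```

Top and side agree to within 1 mm, and the fitted heights and mark spacing are plausible. I'll turn the tool so the fingers close along world x, clear of the neighbouring stakes, which makes tool x = world +y and tool y = world +x.

Careful with the scale: shifts go in shares of 50 mm and turns go in shares of 2 pi rad. That gives: -0.15 rad / 6.2832 = -0.0239.

```bash
python3 -m pendant '0,0,0,-0.0239
0,0,0,-0.0239
0,0,0,-0.0239
0,0,0,-0.0239
0,0,0,-0.0239' 0.085 60
python3 -m pendant '0,0,0,-0.0239
0,0,0,-0.0239
0,0,0,-0.0239
0,0,0,-0.0121
0,0,0,0'
```

```text
time_s: 0.75
eef_pos: [0.1671, -0.5501, 0.2421]
eef_rot: [[0.497, 0.868, -0.0], [0.868, -0.497, 0.0], [0.0, -0.0, -1.0]]
wrist_force: [0.2, -0.4, 0.3]
opening: 0.0853
grasp_force: 0.0
time_s: 1.25
eef_pos: [0.167, -0.5501, 0.2422]
eef_rot: [[-0.0, 1.0, -0.0], [1.0, 0.0, 0.0], [0.0, -0.0, -1.0]]
wrist_force: [0.3, -0.0, -0.5]
opening: 0.085
grasp_force: 0.0
```

In the tool's units: 0.034 m is 0.68, 0.019 m is 0.38.

```bash
python3 -m pendant '0.68,0.38,0,0
0.68,0.38,0,0
0.68,0.38,0,0
0.68,0.38,0,0
0.68,0.38,0,0'
python3 -m pendant '0.68,0.38,0.2,0
0.68,0.38,0.2,0
0.68,0.38,0.2,0
0.68,0.38,0.2,0
0.68,0.38,0.2,0'
python3 -m pendant '0.68,0.4,0.2,0
0.68,0.4,0.2,0
0.68,0.4,0.2,0
0.68,0.4,0.2,0
0,0,0,0'
```

```text
time_s: 1.75
eef_pos: [0.2626, -0.3788, 0.2423]
eef_rot: [[0.003, 1.0, 0.0], [1.0, -0.003, -0.0], [-0.0, 0.0, -1.0]]
wrist_force: [1.2, 0.3, 0.8]
opening: 0.0852
grasp_force: 0.0
time_s: 2.25
eef_pos: [0.3576, -0.2088, 0.1922]
eef_rot: [[0.003, 1.0, 0.001], [1.0, -0.003, -0.001], [-0.001, 0.001, -1.0]]
wrist_force: [0.1, 0.8, -1.4]
opening: 0.0851
grasp_force: 0.0
time_s: 2.75
eef_pos: [0.4376, -0.0703, 0.1511]
eef_rot: [[-0.002, 1.0, -0.001], [1.0, 0.002, 0.002], [0.002, -0.001, -1.0]]
wrist_force: [-0.1, -0.5, 0.7]
opening: 0.0851
grasp_force: 0.0
```

In the tool's units: 0.013 m is 0.26, 0.012 m is 0.24.

```bash
python3 -m pendant '0.24,0.2,0,0
0.26,0.19,0,0
0,0,0,0
0,0,0,0'
python3 - <<'E'
from h import *
im,K,R,c=snap('wrist','w1.png')
print(proj(K,R,c,[.4567,-.0455,.058]),proj(K,R,c,[.4567,-.0455,0]),arm.get_state()['eef_pos'])
E
```

```text
time_s: 3.15
eef_pos: [0.4563, -0.0496, 0.1523]
eef_rot: [[0.001, 1.0, -0.0], [1.0, -0.001, -0.0], [-0.0, -0.0, -1.0]]
wrist_force: [0.3, -0.4, -0.0]
opening: 0.085
grasp_force: 0.0
[276.8147656  220.05669929] [276.58306933 199.91156702] [ 0.45620921 -0.04984495  0.15230745]
```

View pics/w1.png

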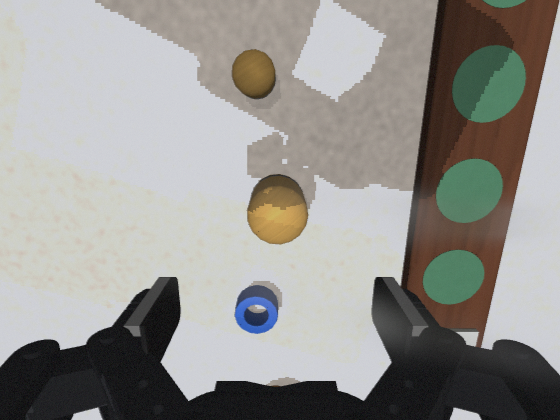

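The wrist view shows stake_46 centred at (277,209), between its predicted top and base centres, so the estimate holds. Descending and gripping.

In the tool's units: 0.03 m is 0.6, 0.025 m is 0.5.

```bash
python3 -m pendant '0.08,0,0.6,0
0,0,0.6,0
0,0,0.6,0
0,0,0.5,0
0,0,0.3,0'
python3 -m pendant '0,0,0.04,0
0,0,0,0
0,0,0,0'
```

```text
time_s: 3.7
eef_pos: [0.455, -0.0457, 0.0205]
eef_rot: [[0.002, 1.0, -0.003], [1.0, -0.002, 0.001], [0.001, -0.003, -1.0]]
wrist_force: [-0.0, 0.1, 0.2]
opening: 0.0848
grasp_force: 0.0
time_s: 4.0
eef_pos: [0.4573, -0.0459, 0.0213]
eef_rot: [[0.001, 1.0, 0.002], [1.0, -0.001, -0.001], [-0.001, 0.002, -1.0]]
wrist_force: [-0.0, -0.7, -0.4]
opening: 0.0849
grasp_force: 0.0
```

```bash
python3 -m pendant '0,0,0,0
0,0,0,0
0,0,0,0
0,0,0,0
0,0,0,0' 0.03 80
python3 -m pendant '0,0,0,0
0,0,0,0
0,0,0,0
0,0,0,0
0,0,0,0'
```

```text
time_s: 4.5
eef_pos: [0.4575, -0.0454, 0.0213]
eef_rot: [[-0.0, 1.0, 0.002], [1.0, 0.0, -0.001], [-0.001, 0.002, -1.0]]
wrist_force: [-1.6, 0.3, 6.8]
opening: 0.0443
grasp_force: 81.4
time_s: 5.0
eef_pos: [0.4575, -0.0454, 0.0213]
eef_rot: [[-0.0, 1.0, 0.002], [1.0, 0.0, -0.001], [-0.001, 0.002, -1.0]]
wrist_force: [-0.7, 0.3, 7.3]
opening: 0.044
grasp_force: 81.5
```

In the tool's units: -0.025 m is -0.5, -0.02 m is -0.4.

```bash
python3 -m pendant '0,0,-0.2,0
0,0,-0.4,0
0,0,-0.5,0
0,0,-0.5,0
0,0,-0.4,0'
python3 -m pendant '-0.2,0.48,0,0
-0.3,0.7,0,0
-0.3,0.7,0,0
-0.3,0.7,0,0
-0.236,0.536,0,0'
python3 -m pendant '0,0,0,0
0,0,0,0
0,0,0,0'
python3 - <<'E'
from h import *
snap('wrist','w2.png')
E
```

```text
time_s: 5.5
eef_pos: [0.4558, -0.0448, 0.1212]
eef_rot: [[-0.0, 1.0, -0.001], [1.0, 0.0, 0.0], [0.0, -0.001, -1.0]]
wrist_force: [0.9, -0.7, -7.4]
opening: 0.0444
grasp_force: 83.4
time_s: 6.0
eef_pos: [0.6131, -0.1124, 0.1194]
eef_rot: [[0.0, 1.0, -0.002], [1.0, -0.0, 0.001], [0.001, -0.002, -1.0]]
wrist_force: [0.5, 0.1, -6.7]
opening: 0.0446
grasp_force: 83.6
time_s: 6.3
eef_pos: [0.6106, -0.1111, 0.1191]
eef_rot: [[-0.0, 1.0, -0.003], [1.0, 0.0, 0.001], [0.001, -0.003, -1.0]]
wrist_force: [0.4, -0.2, -7.3]
opening: 0.0441
grasp_force: 84.7
```

View pics/w2.png

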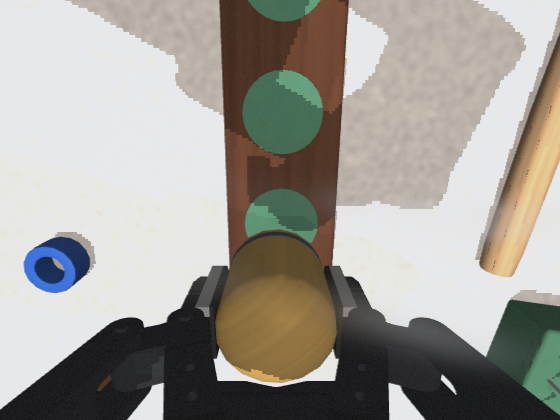

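Stake 46 is held upright in the fingers at (275,305), with mark d just behind it. Lowering.

```bash
python3 -m pendant '-0.02,0.054,0.3,0
0,0,0.5,0
0,0,0.4,0
0,0,0.2,0
0,0,0.1,0'
python3 -m pendant '0,0,0.04,0
0,0,0.04,0
0,0,0,0
0,0,0,0'
```

```text
time_s: 6.85
eef_pos: [0.6139, -0.1124, 0.0435]
eef_rot: [[-0.0, 1.0, -0.003], [1.0, 0.0, 0.001], [0.001, -0.003, -1.0]]
wrist_force: [0.8, -0.3, -7.3]
opening: 0.0442
grasp_force: 84.5
time_s: 7.25
eef_pos: [0.6156, -0.1132, 0.0421]
eef_rot: [[-0.0, 1.0, 0.001], [1.0, 0.0, -0.001], [-0.001, 0.001, -1.0]]
wrist_force: [-0.3, -0.7, -6.9]
opening: 0.0446
grasp_force: 84.5
```

In the tool's units: -0.002 m is -0.04, 0.001 m is 0.02.

```bash
python3 -m pendant '0.02,-0.04,0.04,0
0,0,0.02,0
0,0,0,0
0,0,0,0'
python3 -m pendant '0,0,0.02,0
0,0,0,0
0,0,0,0'
```

```text
time_s: 7.65
eef_pos: [0.6131, -0.112, 0.0383]
eef_rot: [[0.0, 1.0, -0.0], [1.0, -0.0, 0.0], [0.0, -0.0, -1.0]]
wrist_force: [-0.3, -0.5, -7.8]
opening: 0.0444
grasp_force: 84.5
time_s: 7.95
eef_pos: [0.6133, -0.1121, 0.0375]
eef_rot: [[-0.0, 1.0, 0.0], [1.0, 0.0, -0.0], [-0.0, 0.0, -1.0]]
wrist_force: [0.3, -0.0, -5.9]
opening: 0.0444
grasp_force: 84.8
```

In the tool's units: 0.001 m is 0.02.

```bash
python3 -m pendant '0,0,0.02,0
0,0,0,0
0,0,0,0'
python3 -m pendant '0,0,0,0
0,0,0,0
0,0,0,0
0,0,0,0
0,0,0,0' 0.085
python3 -m pendant '0,0,-0.2,0
0,0,-0.6,0
0,0,-0.6,0
0,0,-0.6,0
0,0,0,0'
```

```text
time_s: 8.25
eef_pos: [0.6133, -0.1121, 0.0374]
eef_rot: [[-0.0, 1.0, 0.0], [1.0, 0.0, -0.0], [-0.0, 0.0, -1.0]]
wrist_force: [-5.0, 1.9, 6.4]
opening: 0.0442
grasp_force: 85.7
time_s: 8.75
eef_pos: [0.6132, -0.1121, 0.0363]
eef_rot: [[-0.0, 1.0, 0.0], [1.0, 0.0, -0.0], [-0.0, 0.0, -1.0]]
wrist_force: [-0.0, -0.2, 0.5]
opening: 0.0852
grasp_force: 0.0
time_s: 9.25
eef_pos: [0.6164, -0.1132, 0.1425]
eef_rot: [[-0.0, 1.0, 0.009], [1.0, 0.0, -0.004], [-0.004, 0.009, -1.0]]
wrist_force: [0.4, -0.6, 0.8]
opening: 0.0848
grasp_force: 0.0
```

In the tool's units: 0.0336 m is 0.672, -0.0215 m is -0.43.

```bash
python3 -m pendant '0.672,-0.43,0,0
0.672,-0.43,0,0
0.672,-0.43,0,0
0.672,-0.43,0,0
0.672,-0.43,0,0'
python3 -m pendant '0.672,-0.43,0,0
0.672,-0.43,0,0
0.672,-0.43,0,0
0,0,0,0
0,0,0,0'
python3 -m pendant '0,0,0,0
0,0,0,0'
python3 - <<'E'
from meas import *
im,K,R,c=snap('top'); 
for n,K_ in(('top',0),('side',0)):
    im,K,R,c=snap(n)
    for b in blobs(im,(12,120,60),(28,255,255),40):
        q=ray(K,R,c,*b[0],.027); q2=ray(K,R,c,*b[0],.046)
        if .35<q[0]<.66 and abs(q[1])<.3: print(n,q.round(4)[:2],q2.round(4)[:2],b[1][4])
E
```

```text
time_s: 9.75
eef_pos: [0.5043, 0.0572, 0.1362]
eef_rot: [[0.0, 1.0, -0.0], [1.0, -0.0, 0.0], [0.0, -0.0, -1.0]]
wrist_force: [-0.1, 0.5, -0.9]
opening: 0.0853
grasp_force: 0.0
time_s: 10.25
eef_pos: [0.4408, 0.1573, 0.1364]
eef_rot: [[-0.002, 1.0, 0.0], [1.0, 0.002, -0.0], [-0.0, 0.0, -1.0]]
wrist_force: [0.7, -0.9, 0.1]
opening: 0.0849
grasp_force: 0.0
time_s: 10.45
eef_pos: [0.4419, 0.1558, 0.1364]
eef_rot: [[0.002, 1.0, 0.0], [1.0, -0.002, -0.0], [-0.0, 0.0, -1.0]]
wrist_force: [0.2, 0.3, -0.0]
opening: 0.0852
grasp_force: 0.0
top [ 0.6176 -0.1171] [ 0.6153 -0.1149] 428
top [0.5985 0.0921] [0.5965 0.0905] 62
top [0.4404 0.0533] [0.4412 0.0524] 117
side [ 0.4497 -0.2401] [ 0.4459 -0.2168] 189
side [ 0.6277 -0.1241] [ 0.6183 -0.1046] 325
side [ 0.6357 -0.0594] [ 0.626  -0.0419] 56
side [ 0.5992 -0.0574] [ 0.5907 -0.04  ] 66
side [0.633  0.0141] [0.6234 0.0292] 100
side [0.6365 0.0831] [0.6267 0.096 ] 61
side [0.59   0.1012] [0.5817 0.1135] 216
side [0.6161 0.1604] [0.607  0.1708] 205
side [0.4397 0.0609] [0.4363 0.0745] 232
side [0.6337 0.2028] [0.6241 0.2119] 44
side [0.4416 0.1574] [0.4381 0.1679] 567
side [0.4585 0.2642] [0.4544 0.2713] 237
```

In the tool's units: 0.03 m is 0.6, 0.025 m is 0.5.

```bash
python3 -m pendant '0.014,0,0.5,0
0,0,0.6,0
0,0,0.6,0
0,0,0.4,0
0,0,0.2,0'
python3 -m pendant '0,0,0,0
0,0,0,0
0,0,0,0'
python3 -m pendant '0,0,0,0
0,0,0,0
0,0,0,0
0,0,0,0
0,0,0,0' 0.025 70
python3 -m pendant '0,0,0,0
0,0,0,0
0,0,0,0'
```

```text
time_s: 11.1
eef_pos: [0.4399, 0.1569, 0.0194]
eef_rot: [[0.001, 1.0, -0.003], [1.0, -0.001, -0.0], [-0.0, -0.003, -1.0]]
wrist_force: [-1.0, 0.6, -0.4]
opening: 0.0848
grasp_force: 0.0
time_s: 11.4
eef_pos: [0.4423, 0.1576, 0.0225]
eef_rot: [[0.0, 1.0, 0.002], [1.0, -0.0, 0.0], [0.0, 0.002, -1.0]]
wrist_force: [-0.4, 0.2, 0.5]
opening: 0.0848
grasp_force: 0.0
time_s: 11.9
eef_pos: [0.4418, 0.1576, 0.0221]
eef_rot: [[-0.0, 1.0, 0.001], [1.0, 0.0, 0.0], [0.0, 0.001, -1.0]]
wrist_force: [-1.5, -0.3, 6.8]
opening: 0.0361
grasp_force: 70.0
time_s: 12.2
eef_pos: [0.4418, 0.1576, 0.0222]
eef_rot: [[-0.0, 1.0, 0.001], [1.0, 0.0, 0.0], [0.0, 0.001, -1.0]]
wrist_force: [-0.3, 0.2, 7.3]
opening: 0.0364
grasp_force: 70.0
```

In the tool's units: -0.025 m is -0.5, -0.02 m is -0.4.

```bash
python3 -m pendant '0,0,-0.2,0
0,0,-0.4,0
0,0,-0.5,0
0,0,-0.5,0
0,0,-0.4,0'
python3 -m pendant '-0.3,0.27,0,0
-0.6,0.54,0,0
-0.6,0.54,0,0
-0.6,0.54,0,0
-0.6,0.54,0,0'
python3 -m pendant '-0.6,0.54,0,0
-0.524,0.468,0,0
0,0,0,0
0,0,0,0
0,0,0,0'
```

```text
time_s: 12.7
eef_pos: [0.4407, 0.1575, 0.1226]
eef_rot: [[-0.0, 1.0, -0.0], [1.0, 0.0, 0.0], [0.0, -0.0, -1.0]]
wrist_force: [0.6, 0.6, -4.1]
opening: 0.0359
grasp_force: 70.8
time_s: 13.2
eef_pos: [0.5627, 0.0214, 0.1211]
eef_rot: [[-0.0, 1.0, -0.001], [1.0, 0.0, 0.0], [0.0, -0.001, -1.0]]
wrist_force: [0.0, 0.7, -3.4]
opening: 0.0361
grasp_force: 70.9
time_s: 13.7
eef_pos: [0.6116, -0.0328, 0.1206]
eef_rot: [[-0.0, 1.0, -0.002], [1.0, 0.0, 0.001], [0.001, -0.002, -1.0]]
wrist_force: [0.1, 0.4, -3.5]
opening: 0.0367
grasp_force: 71.4
```

In the tool's units: 0.025 m is 0.5, 0.02 m is 0.4.

```bash
python3 -m pendant '0,0,0.3,0
0,0,0.5,0
0,0,0.4,0
0,0,0.26,0
0,0,0.1,0'
python3 -m pendant '0,0,0.02,0
0,0,0,0
0,0,0,0
0,0,0,0
0,0,0,0'
```

```text
time_s: 14.2
eef_pos: [0.6112, -0.0327, 0.041]
eef_rot: [[-0.001, 1.0, -0.004], [1.0, 0.001, 0.001], [0.001, -0.004, -1.0]]
wrist_force: [0.3, 0.5, -4.7]
opening: 0.0364
grasp_force: 71.4
time_s: 14.7
eef_pos: [0.6134, -0.0338, 0.043]
eef_rot: [[0.0, 1.0, 0.001], [1.0, -0.0, -0.0], [-0.0, 0.001, -1.0]]
wrist_force: [-1.7, -0.5, -3.2]
opening: 0.0364
grasp_force: 71.4
```

In the tool's units: 0.002 m is 0.04, 0.001 m is 0.02.

```bash
python3 -m pendant '0,0,0.04,0
0,0,0.02,0
0,0,0.02,0
0,0,0,0
0,0,0,0'
python3 -m pendant '0,0,0.02,0
0,0,0,0
0,0,0,0'
```

```text
time_s: 15.2
eef_pos: [0.6129, -0.0337, 0.0382]
eef_rot: [[0.0, 1.0, -0.0], [1.0, -0.0, 0.0], [0.0, -0.0, -1.0]]
wrist_force: [-0.1, -0.1, -3.3]
opening: 0.0362
grasp_force: 71.6
time_s: 15.5
eef_pos: [0.613, -0.0337, 0.0382]
eef_rot: [[-0.0, 1.0, -0.0], [1.0, 0.0, -0.0], [-0.0, -0.0, -1.0]]
wrist_force: [-5.5, 0.1, 5.4]
opening: 0.0366
grasp_force: 72.4
```

In the tool's units: -0.0346 m is -0.692, 0.0173 m is 0.346.

```bash
python3 -m pendant '0,0,0,0
0,0,0,0
0,0,0,0
0,0,0,0
0,0,0,0' 0.085
python3 -m pendant '0,0,-0.2,0
0,0,-0.6,0
0,0,-0.6,0
0,0,-0.6,0
0,0,0,0'
python3 -m pendant '0.346,-0.692,0,0
0.346,-0.692,0,0
0.346,-0.692,0,0
0.346,-0.692,0,0
0.346,-0.692,0,0'
python3 -m pendant '0,0,0,0
0,0,0,0
0,0,0,0
0,0,0,0'
```

```text
time_s: 16.0
eef_pos: [0.6131, -0.0337, 0.0373]
eef_rot: [[-0.0, 1.0, 0.0], [1.0, 0.0, -0.0], [-0.0, 0.0, -1.0]]
wrist_force: [0.6, -0.1, 0.0]
opening: 0.0849
grasp_force: 0.0
time_s: 16.5
eef_pos: [0.6164, -0.0344, 0.1434]
eef_rot: [[-0.0, 1.0, 0.01], [1.0, 0.0, -0.002], [-0.002, 0.01, -1.0]]
wrist_force: [0.6, 0.7, 0.3]
opening: 0.0854
grasp_force: 0.0
time_s: 17.0
eef_pos: [0.4383, 0.0534, 0.137]
eef_rot: [[0.0, 1.0, -0.0], [1.0, -0.0, 0.0], [0.0, -0.0, -1.0]]
wrist_force: [0.0, 0.6, 0.5]
opening: 0.0849
grasp_force: 0.0
time_s: 17.4
eef_pos: [0.4411, 0.0522, 0.1376]
eef_rot: [[0.001, 1.0, 0.001], [1.0, -0.001, -0.0], [-0.0, 0.001, -1.0]]
wrist_force: [0.2, -0.2, 0.2]
opening: 0.0848
grasp_force: 0.0
```

In the tool's units: 0.03 m is 0.6, 0.02 m is 0.4.

```bash
python3 -m pendant '0.01,0,0.5,0
0,0,0.6,0
0,0,0.6,0
0,0,0.4,0
0,0,0.22,0'
python3 -m pendant '0,0,0,0
0,0,0,0
0,0,0,0'
python3 -m pendant '0,0,0,0
0,0,0,0
0,0,0,0
0,0,0,0
0,0,0,0' 0.018 60
python3 -m pendant '0,0,0,0
0,0,0,0
0,0,0,0'
```

```text
time_s: 17.9
eef_pos: [0.4394, 0.053, 0.0194]
eef_rot: [[0.001, 1.0, -0.003], [1.0, -0.001, 0.0], [0.0, -0.003, -1.0]]
wrist_force: [-0.7, -0.6, 1.3]
opening: 0.0847
grasp_force: 0.0
time_s: 18.2
eef_pos: [0.4412, 0.0531, 0.0224]
eef_rot: [[0.0, 1.0, 0.002], [1.0, -0.0, -0.0], [-0.0, 0.002, -1.0]]
wrist_force: [-0.6, 1.2, 0.3]
opening: 0.085
grasp_force: 0.0
time_s: 18.7
eef_pos: [0.4403, 0.0533, 0.0219]
eef_rot: [[-0.0, 1.0, 0.001], [1.0, 0.0, -0.0], [-0.0, 0.001, -1.0]]
wrist_force: [-1.7, -0.2, 5.0]
opening: 0.0273
grasp_force: 59.2
time_s: 19.0
eef_pos: [0.4403, 0.0533, 0.0219]
eef_rot: [[-0.0, 1.0, 0.001], [1.0, 0.0, -0.0], [-0.0, 0.001, -1.0]]
wrist_force: [-1.8, 0.0, 5.5]
opening: 0.0277
grasp_force: 59.2
```

In the tool's units: -0.025 m is -0.5, -0.02 m is -0.4.

```bash
python3 -m pendant '0,0,-0.2,0
0,0,-0.4,0
0,0,-0.5,0
0,0,-0.5,0
0,0,-0.4,0'
python3 -m pendant '-0.02,0.4,0,0
-0.03,0.9,0,0
-0.03,0.9,0,0
-0.03,0.9,0,0
0,0.376,0,0'
python3 -m pendant '0,0,0,0
0,0,0,0
0,0,0,0'
python3 -m pendant '0,0,0.3,0
0,0,0.5,0
0,0,0.4,0
0,0,0.26,0
0,0,0.1,0'
python3 -m pendant '0,0,0.02,0
0,0,0,0
0,0,0,0
0,0,0,0
0,0,0,0'
```

```text
time_s: 19.5
eef_pos: [0.44, 0.0533, 0.123]
eef_rot: [[-0.0, 1.0, 0.001], [1.0, 0.0, -0.0], [-0.0, 0.001, -1.0]]
wrist_force: [0.4, 0.1, -2.0]
opening: 0.0279
grasp_force: 59.5
time_s: 20.0
eef_pos: [0.6171, 0.0473, 0.1219]
eef_rot: [[0.0, 1.0, 0.002], [1.0, -0.0, -0.0], [-0.0, 0.002, -1.0]]
wrist_force: [-0.3, -0.6, -2.3]
opening: 0.0275
grasp_force: 59.9
time_s: 20.3
eef_pos: [0.6122, 0.048, 0.1209]
eef_rot: [[-0.0, 1.0, -0.002], [1.0, 0.0, 0.0], [0.0, -0.002, -1.0]]
wrist_force: [0.7, 0.1, -1.2]
opening: 0.0275
grasp_force: 59.9
time_s: 20.8
eef_pos: [0.612, 0.048, 0.0411]
eef_rot: [[-0.0, 1.0, -0.003], [1.0, 0.0, 0.0], [0.0, -0.003, -1.0]]
wrist_force: [-0.4, -0.1, -1.3]
opening: 0.0274
grasp_force: 59.9
time_s: 21.3
eef_pos: [0.6143, 0.0478, 0.043]
eef_rot: [[-0.0, 1.0, 0.001], [1.0, 0.0, -0.0], [-0.0, 0.001, -1.0]]
wrist_force: [0.3, -0.3, -3.0]
opening: 0.0277
grasp_force: 59.9
```

In the tool's units: 0.002 m is 0.04, 0.001 m is 0.02.

```bash
python3 -m pendant '0,0,0.04,0
0,0,0.02,0
0,0,0.02,0
0,0,0,0
0,0,0,0'
python3 -m pendant '0,0,0.02,0
0,0,0,0
0,0,0,0'
```

```text
time_s: 21.8
eef_pos: [0.6137, 0.0478, 0.0382]
eef_rot: [[-0.0, 1.0, -0.0], [1.0, 0.0, 0.0], [0.0, -0.0, -1.0]]
wrist_force: [0.3, 0.8, -1.7]
opening: 0.0278
grasp_force: 60.0
time_s: 22.1
eef_pos: [0.6139, 0.0478, 0.0379]
eef_rot: [[-0.0, 1.0, 0.0], [1.0, 0.0, -0.0], [-0.0, 0.0, -1.0]]
wrist_force: [-2.6, 0.2, 4.7]
opening: 0.0278
grasp_force: 60.6
```

In the tool's units: 0.0358 m is 0.716, -0.0257 m is -0.514.

```bash
python3 -m pendant '0,0,0,0
0,0,0,0
0,0,0,0
0,0,0,0
0,0,0,0' 0.085
python3 -m pendant '0,0,-0.2,0
0,0,-0.6,0
0,0,-0.6,0
0,0,-0.6,0
0,0,0,0'
python3 -m pendant '0.716,-0.514,0,0
0.716,-0.514,0,0
0.716,-0.514,0,0
0.716,-0.514,0,0
0.716,-0.514,0,0'
python3 -m pendant '0.71,-0.516,0,0
0,0,0,0
0,0,0,0
0,0,0,0
0,0,0,0'
```

```text
time_s: 22.6
eef_pos: [0.6138, 0.0478, 0.0372]
eef_rot: [[0.0, 1.0, -0.0], [1.0, -0.0, 0.0], [0.0, -0.0, -1.0]]
wrist_force: [0.4, -0.1, 0.1]
opening: 0.0852
grasp_force: 0.0
time_s: 23.1
eef_pos: [0.6173, 0.0475, 0.1435]
eef_rot: [[-0.0, 1.0, 0.01], [1.0, 0.0, -0.001], [-0.001, 0.01, -1.0]]
wrist_force: [0.6, 0.8, -0.3]
opening: 0.0851
grasp_force: 0.0
time_s: 23.6
eef_pos: [0.4839, 0.2279, 0.1372]
eef_rot: [[0.0, 1.0, -0.0], [1.0, -0.0, 0.0], [0.0, -0.0, -1.0]]
wrist_force: [0.0, -0.0, 0.2]
opening: 0.085
grasp_force: 0.0
time_s: 24.1
eef_pos: [0.4603, 0.2613, 0.1373]
eef_rot: [[0.002, 1.0, 0.0], [1.0, -0.002, -0.0], [-0.0, 0.0, -1.0]]
wrist_force: [-0.0, -0.1, 0.6]
opening: 0.0849
grasp_force: 0.0
```

In the tool's units: 0.03 m is 0.6, 0.025 m is 0.5.

```bash
python3 -m pendant '0,0,0.5,0
0,0,0.6,0
0,0,0.6,0
0,0,0.4,0
0,0,0.24,0'
python3 -m pendant '0,0,0.02,0
0,0,0,0
0,0,0,0
0,0,0,0'
python3 -m pendant '0,0,0,0
0,0,0,0
0,0,0,0
0,0,0,0
0,0,0,0' 0.012 50
python3 -m pendant '0,0,0,0
0,0,0,0
0,0,0,0'
```

```text
time_s: 24.6
eef_pos: [0.4591, 0.2609, 0.0184]
eef_rot: [[0.002, 1.0, -0.003], [1.0, -0.002, -0.001], [-0.001, -0.003, -1.0]]
wrist_force: [-1.0, 0.7, -0.2]
opening: 0.0848
grasp_force: 0.0
time_s: 25.0
eef_pos: [0.4605, 0.2626, 0.0205]
eef_rot: [[0.0, 1.0, 0.002], [1.0, -0.0, 0.001], [0.001, 0.002, -1.0]]
wrist_force: [0.9, 0.4, 0.2]
opening: 0.085
grasp_force: 0.0
time_s: 25.5
eef_pos: [0.4596, 0.2624, 0.0196]
eef_rot: [[-0.0, 1.0, 0.0], [1.0, 0.0, 0.0], [0.0, 0.0, -1.0]]
wrist_force: [-1.0, 0.4, 2.2]
opening: 0.0201
grasp_force: 49.0
time_s: 25.8
eef_pos: [0.4596, 0.2624, 0.0196]
eef_rot: [[-0.0, 1.0, 0.0], [1.0, 0.0, 0.0], [0.0, 0.0, -1.0]]
wrist_force: [-1.1, 0.4, 4.7]
opening: 0.02
grasp_force: 49.3
```

In the tool's units: -0.025 m is -0.5, -0.02 m is -0.4.

```bash
python3 -m pendant '0,0,-0.2,0
0,0,-0.4,0
0,0,-0.5,0
0,0,-0.5,0
0,0,-0.4,0'
python3 -m pendant '-0.4,0.44,0,0
-0.6,0.68,0,0
-0.6,0.68,0,0
-0.6,0.68,0,0
-0.548,0.62,0,0'
python3 -m pendant '0,0,0,0
0,0,0,0
0,0,0,0'
python3 -m pendant '0,0,0.3,0
0,0,0.5,0
0,0,0.4,0
0,0,0.26,0
0,0,0.1,0'
python3 -m pendant '0,0,0.02,0
0,0,0,0
0,0,0,0
0,0,0,0
0,0,0,0'
```

```text
time_s: 26.3
eef_pos: [0.4596, 0.2623, 0.1209]
eef_rot: [[0.0, 1.0, 0.001], [1.0, -0.0, 0.0], [0.0, 0.001, -1.0]]
wrist_force: [1.0, -0.1, -1.2]
opening: 0.0201
grasp_force: 49.0
time_s: 26.8
eef_pos: [0.6157, 0.1233, 0.1195]
eef_rot: [[0.0, 1.0, 0.0], [1.0, -0.0, -0.0], [-0.0, 0.0, -1.0]]
wrist_force: [-0.8, 1.4, -1.1]
opening: 0.0204
grasp_force: 49.0
time_s: 27.1
eef_pos: [0.6134, 0.1255, 0.1189]
eef_rot: [[-0.0, 1.0, -0.002], [1.0, 0.0, 0.0], [0.0, -0.002, -1.0]]
wrist_force: [-0.3, -0.1, -1.3]
opening: 0.0201
grasp_force: 49.2
time_s: 27.6
eef_pos: [0.6125, 0.1256, 0.039]
eef_rot: [[-0.001, 1.0, -0.004], [1.0, 0.001, -0.0], [-0.0, -0.004, -1.0]]
wrist_force: [-1.0, 0.0, -1.4]
opening: 0.0199
grasp_force: 49.2
time_s: 28.1
eef_pos: [0.6149, 0.1248, 0.041]
eef_rot: [[0.0, 1.0, 0.001], [1.0, -0.0, 0.0], [0.0, 0.001, -1.0]]
wrist_force: [-0.3, 0.3, -1.2]
opening: 0.0202
grasp_force: 49.2
```

In the tool's units: 0.002 m is 0.04, 0.001 m is 0.02.

```bash
python3 -m pendant '0,0,0.04,0
0,0,0.02,0
0,0,0.02,0
0,0,0,0
0,0,0,0'
python3 -m pendant '0,0,0.02,0
0,0,0,0
0,0,0,0'
```

```text
time_s: 28.6
eef_pos: [0.6144, 0.1249, 0.0362]
eef_rot: [[-0.0, 1.0, -0.0], [1.0, 0.0, -0.0], [-0.0, -0.0, -1.0]]
wrist_force: [-0.4, -0.5, -1.2]
opening: 0.0198
grasp_force: 49.2
time_s: 28.9
eef_pos: [0.6147, 0.1249, 0.0356]
eef_rot: [[-0.0, 1.0, 0.0], [1.0, 0.0, -0.0], [-0.0, 0.0, -1.0]]
wrist_force: [-0.1, -0.0, 1.3]
opening: 0.0204
grasp_force: 49.4
```

Contact is made. Releasing, lifting, backing away and checking.

In the tool's units: -0.04 m is -0.8, -0.03 m is -0.6.

```bash
python3 -m pendant '0,0,0,0
0,0,0,0
0,0,0,0
0,0,0,0
0,0,0,0' 0.085
python3 -m pendant '0,0,-0.2,0
0,0,-0.6,0
0,0,-0.6,0
0,0,-0.8,0
0,0,-0.8,0'
python3 -m pendant '0.6,-0.6,0,0
0.6,-0.6,0,0
0.6,-0.6,0,0
0.6,-0.6,0,0
0.6,-0.6,0,0'
python3 -m pendant '0,-0.6,0,0
0,-0.6,0,0
0,0,0,0
0,0,0,0
0,0,0,0'
python3 - <<'E'
from h import *
im,K,R,c=snap('top','t9.png'); 
im2,K2,R2,c2=snap('side','s9.png')
M=[(.6146,.125,22),(.6142,.0475,30),(.6137,-.034,38),(.6133,-.1122,46)]
for a,k in((im,(K,R,c)),(im2,(K2,R2,c2))):
    print([proj(*k,[x,y,.016+.018+d/4000]).round(0) for x,y,d in M])
cv2.imwrite('pics/both.png',np.hstack([cv2.resize(im[130:270,140:430],None,fx=1.38,fy=2.76)*0+0 if 0 else cv2.resize(im[130:270,140:430],(400,193)),cv2.resize(im2[130:310,150:350],(400,360))[:193]])[:,:,::-1])
cv2.imwrite('pics/tc.png',cv2.resize(im[130:270,140:430],None,fx=2.5,fy=2.5)[:,:,::-1])
cv2.imwrite('pics/sc.png',cv2.resize(im2[130:310,150:390],None,fx=3,fy=3)[:,:,::-1])
E
```

```text
time_s: 29.4
eef_pos: [0.6145, 0.1249, 0.0352]
eef_rot: [[-0.0, 1.0, -0.0], [1.0, 0.0, -0.0], [-0.0, -0.0, -1.0]]
wrist_force: [0.3, -0.2, -1.5]
opening: 0.0848
grasp_force: 0.0
time_s: 29.9
eef_pos: [0.6141, 0.1249, 0.1872]
eef_rot: [[-0.0, 1.0, -0.0], [1.0, 0.0, 0.0], [0.0, -0.0, -1.0]]
wrist_force: [0.6, 0.1, -0.5]
opening: 0.0849
grasp_force: 0.0
time_s: 30.4
eef_pos: [0.4633, 0.2759, 0.1863]
eef_rot: [[0.0, 1.0, 0.001], [1.0, -0.0, 0.0], [0.0, 0.001, -1.0]]
wrist_force: [-0.1, -0.3, 0.9]
opening: 0.0848
grasp_force: 0.0
time_s: 30.9
eef_pos: [0.4057, 0.275, 0.1861]
eef_rot: [[0.0, 1.0, 0.002], [1.0, -0.0, 0.001], [0.001, 0.002, -1.0]]
wrist_force: [0.3, 0.3, 0.0]
opening: 0.0851
grasp_force: 0.0
[array([225., 171.]), array([261., 171.]), array([299., 172.]), array([336., 173.])]
[array([215., 247.]), array([236., 217.]), array([256., 189.]), array([273., 165.])]
```

View pics/tc.png

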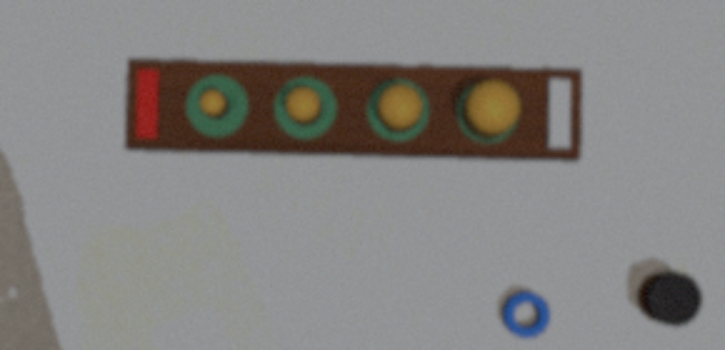

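View pics/sc.png

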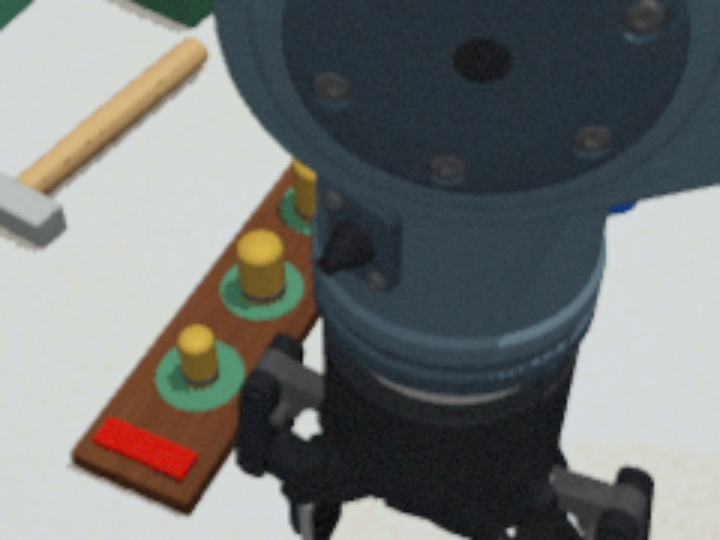

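The top crop shows all four stakes standing on their marks in order from the red bar, at full-frame pixels (225,171), (261,172), (300,172) and (337,173). The predicted positions were (225,171), (261,171), (299,172) and (336,173). In the side crop the arm hides marks c and d, but 22 and 30 stand upright in their marks. The jar has not moved. Handing in.

```bash
python3 -c "
from workcell import arm
print(arm.job_done())"
```

```text
the job is handed in; nothing more can be done
None
```

All four stakes stand on the rail in order, 22 mm next to the red bar through to 46 mm at the far end, each about on its mark's centre in the final top view; the jar was left alone, and the job was handed in at about 31 s, with no verdict returned.

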